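# Stand the tall shoe heel on the bench block

### The arm

A 6-joint arm with a two-finger parallel gripper is mounted at the origin on the work surface. World frame = base frame: x ahead of the robot, y to its left, z up, the work surface at z = 0. Lengths are in m, angles in degrees, forces in N, time in s.
With the tool pointing down it reaches from about 0.4 to 0.925 m from the base axis. Payload 12.5 kg.
Tool frame: the origin (TCP) lies between the finger pads; the fingertips stand 19 mm ahead of it and the grasp point (between the pads) is the TCP; z points along the fingers, y is the line along which they close (so a half turn about z gives the same grasp; the last joint's range is limited). The gripper opens to 95 mm and grips with 3 to 60 N. Pads are 20 mm wide; open, the fingers measure 119 mm over their backs; the gripper's body (75 mm by 180 mm) begins 59 mm behind the grasp point.
Start: joints at [60.126, 28.126, 89.318, -0, 62.55, -6.05], TCP at [0.252, 0.572, 0.234] pointing down, gripper open.
Joint ranges: [-177.58, 177.58], [-47.91, 125.51], [2.72, 160], [-65.01, 245.01], [3.68, 167.84], [-153.87, 153.87]. Speed limits (degrees/s): [127.2, 127.2, 159.86, 180, 180, 180].

### API

Orientations are given as [roll, pitch, yaw] about the fixed x, y, z axes, in that order (R = Rz(yaw) Ry(pitch) Rx(roll)).
In Python, from plant import r, vision gives the robot as it stands. The module is installed in compiled form; this text tells all that it offers.
- The arm moves only by the shell command python3 -m crank 'ROWS'. ROWS is JSON, a list of rows, each a list of 5 numbers: the opening, from -1 (shut) to 1 (fully open), then the shift along the tool's x, y, z in cm, then the turn about the tool's z in degrees. A call has 1 to 10 rows; each row is the pose to reach, as a shift and turn from the pose commanded when the call began, along the tool's axes at that moment; what a row does not reach only later rows make up. A row lasts 1/12 s, in which the tool goes at most 41.7 mm and 7.16 degrees, less where a joint would pass 70% of its speed; a pose out of reach is approached as far as the arm can. A call with a gripper value outside its range is refused whole. The fingers move at their own pace and stop on an object; the grip force is fixed at half the most. Time passes only in rows, so rows that repeat a pose let the fingers close. It gives the time, the measured TCP pose, the force, the opening and the grip force at its end, in the units of the state.
- r.observe(): the state, without advancing time (a new reading comes with each control period).
- vision.grab_frame(name): name is "scene" or "top" or "wrist"; returns a dict with "image" (480x640x3 uint8, blue, green, red), "z_map" (480x640 float32, m along the optical axis (not along the pixel's ray), 0 where there is no reading), "intrinsics" (3x3 intrinsics, pixels), "world_from_camera" (4x4, takes a point from camera to world coordinates). Camera axes: x right, y down, z forward; pixel columns grow to the right and rows downward; lengths in m; the calibration is good to about 2 mm. The wrist camera is an equidistant fisheye: a pixel r from the principal point sees the ray r / f radians off the axis. A picture is of the moment at which its call begins.
- r.finish_job(): hands the job in; it is judged then, once.
The state is a dict: "time_s": time; "q": joint angles; "dq": joint speeds; "joint_torque": joint torques, N m; "ee_pos": TCP position; "tcp_rot": TCP orientation; "contact_force": force on the tool from outside, world axes, zero at the start; "moment": the same for the moment, N m; "width": opening from 0.0 (shut) to 1.0 (fully open); "grasp_force": force on a finger pad.
Only numpy, scipy, OpenCV 4.12 (cv2) and the standard library are available. Lean on these libraries where they do the work, as an engineer would, in place of code of your own. Each camera call takes 0.05 s, during which the arm holds its last target. There are 200 camera calls.

### The job

Take the tallest of the three wooden shoe heels out of the rack and stand it upright on its narrow tip, broad seat up, in the middle of the round steel block, ready for its seat to be cemented. Set it down on the block before letting go, do not drop it or let it topple, and see that it stands still by itself for a good second. Leave the other two heels standing in the rack.

Things in the scene. Friction and masses are not known exactly. Their poses are not given: they have to be found in the camera images.
- tall_heel_center (a point): Tallest of three like wooden shoe heels, 95 mm tall, 0.11-0.22 kg. Point: on its axis, half-way up; z up. Broad D-shaped seat on top: 56 mm long in x (straight front at -x, round back at +x), 50 wide in y, its sides upright for the topmost 16 mm, parallel and flat from x -22 to +8. Narrows to a 20 x 20 mm foot with a rubber tip: top-heavy, topples past about 9 degrees. Grasp the seat across y.
- mid_heel_center (a point): Middle heel, 75 mm tall, same seat and axes; point on its axis, half-way up. All three stand tip-down, seat up, in any order, in a dark wooden rack, fixed, 30 mm high: pockets 26 mm square, 20 deep (floor 10 mm above the table), 90 mm apart in a row along the heels' x; so 34 mm between seats, and their y sides are free. Stays there.
- low_heel_center (a point): Shortest heel, 58 mm tall, same seat and axes; point on its axis, half-way up. Stays in its pocket of the rack.
- block_top (a point): centre of the flat top of a round steel bench block, fixed to the table: top disc 90 mm in diameter, 40 mm above the table, on a narrower waist and a 116 mm foot. z is up.
Things that resemble listed ones, but are neither listed nor needed, are in the scene too. What is shaped like the part that bears low_heel_center but green is not meant.

How it is judged (in metres and radians):
On the way:
1. the tall heel stands upright on the block, let go and still, for one second (horizontal distance between tall_heel_center and block_top below 0.02 m and z of tall_heel_center in the frame of block_top between 0.0425 and 0.0525 m and angle between tall_heel_center's own z axis and vertical below 0.17 rad and linear speed of tall_heel below 0.03 m/s and angular speed of tall_heel below 0.3 rad/s and contact force between the fingers and tall_heel below 0.05 N), for 1 s.
At the end, for the whole second after the job is handed in: The tallest heel stands on its tip on the block's top, its axis within 20 mm of the middle and within 10 degrees of upright, untouched and still; the other two heels are still standing in their pockets (all of step 1 and distance of each of mid_heel_center, low_heel_center from where it was at the start of the episode below 0.025 m and angle between each of mid_heel_center, low_heel_center's own z axis and vertical below 0.4 rad).
It fails at once if the tall heel is dropped or topples: it moves faster than 0.4 m/s (a fall of 8 mm) with no finger touching it (linear speed of tall_heel above 0.4 m/s and contact force between the fingers and tall_heel below 0.05 N).
It fails at once if another heel is pulled out, shifted by more than 25 mm or tipped over (not (distance of each of mid_heel_center, low_heel_center from where it was at the start of the episode below 0.025 m and angle between each of mid_heel_center, low_heel_center's own z axis and vertical below 0.4 rad)).
It also fails if it takes over 45 s, if anything falls off the work surface, if the arm or the gripper's body presses on something with over 40 N, if the wrist force passes 120 N, or if a joint passes its speed limit or range.

## Working session

There is one attempt and no reset: what is moved stays moved. The work goes in short steps, Python scripts to look and compute and a shell command to move; the robot and the scene stay as the last step left them, time stands still between calls to the robot, and variables do not carry over. Pictures are saved under pics/ and viewed, at most 10 in all, crops included, and the job is handed in when it is done.

```bash
mkdir -p pics
python3 - <<'E'
from plant import r, vision
import cv2,numpy as np
print(r.observe())
a=[]
for n in("scene","top"):
    f=vision.grab_frame(n);np.savez(n,**f);a.append(f["image"]);print(n,f["world_from_camera"].round(3).tolist(),f["intrinsics"].tolist())
cv2.imwrite("pics/s.png",a[0]);cv2.imwrite("pics/t.png",a[1])
E
```

```text
{'time_s': 0.0, 'q': array([ 6.01260224e+01,  2.81652855e+01,  8.93506245e+01, -4.77989256e-04,
        6.25494864e+01, -6.05156927e+00]), 'dq': array([ 0.02551181, -0.00341638,  0.05746629, -0.02008443,  0.04477758,
       -0.04165377]), 'joint_torque': array([ 2.35627238e-03, -6.12660527e+01, -2.58174992e+01,  6.93300529e-02,
        4.83555137e-02, -1.32298055e-04]), 'ee_pos': array([0.25231779, 0.57155622, 0.2330464 ]), 'tcp_rot': array([-1.79934923e+02, -6.47276044e-03,  1.56177809e+02]), 'contact_force': array([ 0.25617292, -0.54884631, -0.43823282]), 'moment': array([ 0.01374296, -0.03575114, -0.02457101]), 'grasp_force': 0.0, 'width': 1.0007368224676352}
scene [[0.028, 0.806, -0.592, 1.128], [1.0, -0.021, 0.018, 0.063], [0.002, -0.592, -0.806, 0.855], [0.0, 0.0, 0.0, 1.0]] [[445.846435319228, 0.0, 320.4995933324213], [0.0, 445.846435319228, 235.10988515080416], [0.0, 0.0, 1.0]]
top [[-0.074, -0.977, 0.202, 0.344], [-0.997, 0.073, -0.011, 0.094], [-0.003, -0.202, -0.979, 1.054], [0.0, 0.0, 0.0, 1.0]] [[538.094288953082, 0.0, 323.9376287904703], [0.0, 538.094288953082, 241.55579725899455], [0.0, 0.0, 1.0]]
```

View pics/t.png

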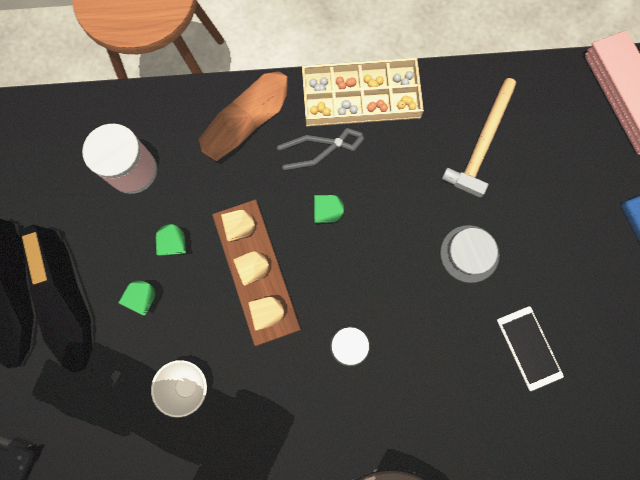

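View pics/s.png

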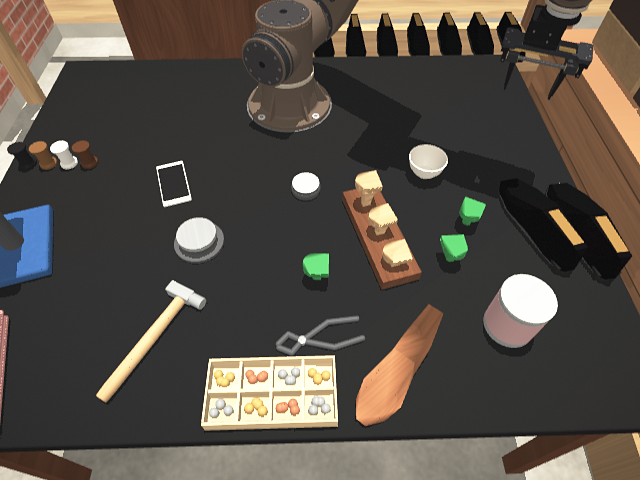

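The top view shows the rack at about (256,270) with heels at (238,225), (250,268) and (266,313). The steel block is at (473,250), and the white disc at (350,346) is a distractor. In the scene view the nearest-to-robot heel, at (368,183), looks tallest.

```bash
cat > h.py <<'E'
import numpy as np,cv2
def pts(f):
    K=f["intrinsics"];z=f["z_map"];v,u=np.mgrid[:480,:640]
    c=np.stack([(u-K[0,2])/K[0,0]*z,(v-K[1,2])/K[1,1]*z,z,np.ones_like(z)],-1)
    return (c@f["world_from_camera"].T)[...,:3]
E
python3 - <<'E'
from h import *
for n in("top","scene"):
    f=dict(np.load(n+".npz"));P=pts(f);im=f["image"];h=cv2.cvtColor(im,cv2.COLOR_BGR2HSV)
    m=cv2.inRange(h,(12,60,120),(32,200,255))
    k,l,s,c=cv2.connectedComponentsWithStats(m)
    box=(195,190,310,350) if n=="top" else (330,150,440,300)
    for i in range(1,k):
        if s[i,4]<150 or not(box[0]<c[i,0]<box[2] and box[1]<c[i,1]<box[3]):continue
        Q=P[(l==i)&(f["z_map"]>0)];zt=np.percentile(Q[:,2],95);T=Q[abs(Q[:,2]-zt)<.006]
        (cx,cy),wh,a=cv2.minAreaRect((T[:,:2]*1000).astype(np.float32));print(n,c[i].round(),len(Q),"ztop",zt.round(4),"rect",cx,cy,wh,a,T.mean(0).round(4))
    b=(430,220,510,290) if n=="top" else (165,210,225,265)
    Q=P[b[1]:b[3],b[0]:b[2]].reshape(-1,3);Q=Q[abs(Q[:,2]-.04)<.008]
    print("block",cv2.minEnclosingCircle((Q[:,:2]*1000).astype(np.float32)),Q.mean(0),np.median(Q[:,2]),len(Q))
    m=cv2.inRange(h,(0,80,40),(14,255,150))
    l=cv2.connectedComponents(m)[1]
    mm=np.zeros_like(m);mm[box[1]:box[3],box[0]:box[2]]=1
    Q=P[(m>0)&(mm>0)];Q=Q[abs(Q[:,2]-.03)<.006];print("rack",cv2.minAreaRect((Q[:,:2]*1000).astype(np.float32)),len(Q))
    x=im[190:355,195:310] if n=="top" else im[150:300,330:440]
    cv2.imwrite(f"pics/c{n}.png",cv2.resize(x,None,fx=3.5,fy=3.5,interpolation=2))
a,b=[cv2.imread(f"pics/c{n}.png") for n in("top","scene")]
H=max(len(a),len(b));cv2.imwrite("pics/c.png",np.hstack([cv2.resize(x,(390,H)) for x in(a,b)]))
E
```

```text
top [237. 224.] 805 ztop 0.0704 rect 594.7784423828125 241.72398376464844 (51.0258674621582, 55.601402282714844) 11.51025676727295 [0.5938 0.2434 0.0679]
top [251. 267.] 848 ztop 0.0875 rect 509.0628356933594 217.3786163330078 (50.83946228027344, 55.92630386352539) 19.148345947265625 [0.5079 0.2194 0.0848]
top [266. 312.] 911 ztop 0.1076 rect 422.0561218261719 192.633544921875 (50.06608200073242, 55.675079345703125) 10.995692253112793 [0.4214 0.1946 0.1049]
block ((514.4889526367188, -201.41256713867188), 45.327110290527344) [ 0.51382737 -0.20104702  0.03968843] 0.03971367878393417 1726
rack ((508.71417236328125, 219.55992126464844), (270.6911926269531, 90.64031982421875), 15.370573043823242) 776
scene [368. 186.] 644 ztop 0.1054 rect 422.37689208984375 191.8149871826172 (53.13901901245117, 54.99824523925781) 9.561737060546875 [0.4246 0.1931 0.1036]
scene [381. 219.] 533 ztop 0.0858 rect 509.3677673339844 216.87765502929688 (52.7445068359375, 56.89530944824219) 19.35272216796875 [0.5136 0.2159 0.0837]
scene [395. 252.] 470 ztop 0.0691 rect 595.1021728515625 240.45791625976562 (52.99970245361328, 56.63683319091797) 9.442138671875 [0.5928 0.2384 0.0668]
block ((515.4937744140625, -201.73196411132812), 46.306461334228516) [ 0.51805538 -0.2019919   0.03849584] 0.03860165528180726 1038
rack ((508.80938720703125, 217.896240234375), (272.74542236328125, 92.08878326416016), 15.173023223876953) 869
```

View pics/c.png

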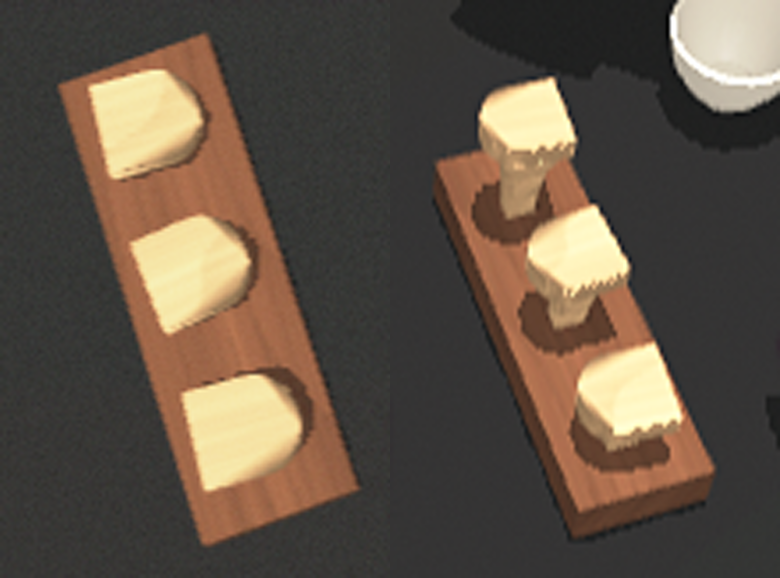

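The crop shows the tallest heel, top z≈0.105, nearest the robot at about (0.422, 0.192). Its round back faces −y and its flat sides face along the row. The fingers therefore go in the gap along the row. The flats (z 89–105 mm) are above the mid seat (85 mm), so a partly opened gripper clears. The block is at (0.515, −0.2015). I'm going above the heel.

```bash
python3 -m crank '[[0.6,-30.6,-27.5,0,56],[0.6,-30.6,-27.5,0,56],[0.6,-30.6,-27.5,0,56],[0.6,-30.6,-27.5,0,56],[0.6,-30.6,-27.5,0,56],[0.6,-30.6,-27.5,0,56],[0.6,-30.6,-27.5,0,56],[0.6,-30.6,-27.5,0,56],[0.6,-30.6,-27.5,0,56],[0.6,-30.6,-27.5,0,56]]'
python3 -m crank '[[0.6,0,0,0,0],[0.6,0,0,0,0]]'
cat > w.py <<'E'
import sys;from plant import r, vision;from h import *
f=vision.grab_frame("wrist");np.savez("wrist",**f);cv2.imwrite(f"pics/{sys.argv[1]}.png",f["image"]);o=r.observe();print(o["ee_pos"],o["tcp_rot"],f["intrinsics"][0],f["world_from_camera"].round(3).tolist())
K=f["intrinsics"];z=f["z_map"];v,u=np.mgrid[:480,:640];a=(u-K[0,2])/K[0,0];b=(v-K[1,2])/K[1,1];t=np.hypot(a,b)+1e-9
g=np.tan(np.minimum(t,1.3))/t*z
P=(np.stack([a*g,b*g,z,np.ones_like(z)],-1)@f["world_from_camera"].T)[...,:3]
m=cv2.inRange(cv2.cvtColor(f["image"],cv2.COLOR_BGR2HSV),(12,60,120),(32,200,255))
k,l,s,c=cv2.connectedComponentsWithStats(m)
for i in range(1,k):
    if s[i,4]<300: continue
    Q=P[(l==i)&(z>0)&(t<1.2)]
    if len(Q)<200: continue
    zt=np.percentile(Q[:,2],95);T=Q[abs(Q[:,2]-zt)<.005]
    print(c[i].round(),len(T),"ztop",zt.round(4),cv2.minAreaRect((T[:,:2]*1000).astype(np.float32)))
E
python3 w.py w1
```

```text
time_s: 0.93
ee_pos: [0.4217, 0.1943, 0.2336]
tcp_rot: [180.0, 0.0, 100.1]
contact_force: [0.3, 0.3, -0.6]
width: 0.805
grasp_force: 0.0
time_s: 1.1
ee_pos: [0.4218, 0.1952, 0.2335]
tcp_rot: [-180.0, -0.0, 100.0]
contact_force: [-0.5, 0.8, -0.1]
width: 0.801
grasp_force: 0.0
[0.42132432 0.19626461 0.23350703] [-1.79979201e+02 -1.12097139e-02  1.00070259e+02] [371.64829954   0.         314.6137295 ] [[0.985, 0.168, 0.042, 0.411], [0.174, -0.956, -0.237, 0.261], [0.0, 0.241, -0.971, 0.385], [0.0, 0.0, 0.0, 1.0]]
[392. 211.] 4080 ztop 0.1063 ((422.53125, 191.00750732421875), (49.099910736083984, 56.037010192871094), 11.15541934967041)
[619. 234.] 566 ztop 0.0957 ((760.194091796875, 262.83111572265625), (28.51038360595703, 80.30067443847656), 24.592090606689453)
[154. 319.] 512 ztop 0.3143 ((380.46343994140625, 214.6587371826172), (4.040621757507324, 14.313581466674805), 8.964167594909668)
[475. 319.] 514 ztop 0.3144 ((456.1557312011719, 227.9777069091797), (3.6180877685546875, 14.851801872253418), 9.042064666748047)
[517. 357.] 458 ztop 0.3193 ((467.9112854003906, 224.34408569335938), (25.189546585083008, 2.181417226791382), 10.173004150390625)
```

View pics/w1.png

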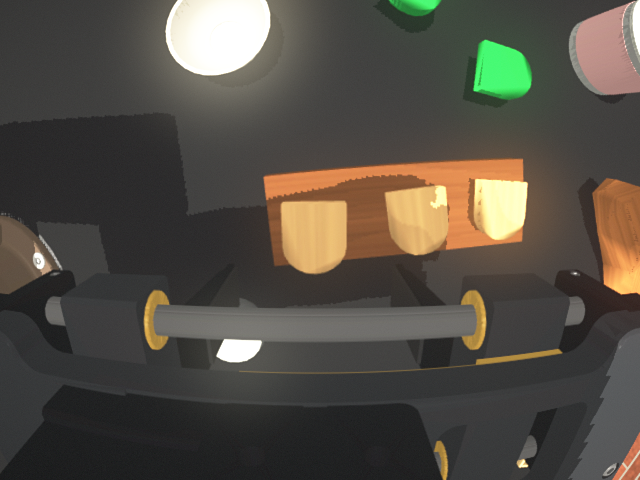

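The wrist view shows the tall heel squarely at (314,236), centred between the fingers, with the mid heel at (417,220). The measured axis is (0.4225, 0.191), so the TCP is 4–5 mm toward the straight front, on the flats. I'm descending to z≈0.098 and gripping.

```bash
python3 -m crank '[[0.6,0,0,4,1],[0.6,0,0,8,1],[0.6,0,0,11,1],[0.6,0,0,12.5,1],[0.6,0,0,13.6,1],[0.6,0,0,13.6,1]]'
python3 -m crank '[[0,0,0,0,0],[-0.1,0,0,0,0],[-0.2,0,0,0,0],[-0.4,0,0,0,0],[-1,0,0,0,0],[-1,0,0,0,0],[-1,0,0,0,0],[-1,0,0,0,0]]'
```

```text
time_s: 1.65
ee_pos: [0.4198, 0.1977, 0.0956]
tcp_rot: [-179.8, 0.0, 99.3]
contact_force: [-0.1, 0.5, 0.5]
width: 0.799
grasp_force: 0.0
time_s: 2.32
ee_pos: [0.4215, 0.1967, 0.0983]
tcp_rot: [179.9, -0.0, 99.2]
contact_force: [-0.7, 1.0, 7.8]
width: 0.527
grasp_force: 29.8
```

Gripped at 50 mm, as expected. Lifting straight up, gently.

```bash
python3 -m crank '[[-1,0,0,-0.5,0],[-1,0,0,-1.5,0],[-1,0,0,-3,0],[-1,0,0,-5,0],[-1,0,0,-7,0],[-1,0,0,-9,0],[-1,0,0,-10.5,0],[-1,0,0,-11,0],[-1,0,0,-11,0]]'; python3 w.py w2
python3 - <<'E'
from plant import vision;from h import *
f=vision.grab_frame("scene");np.savez("scene2",**f)
cv2.imwrite("pics/s2.png",cv2.resize(f["image"][80:280,300:500],None,fx=3,fy=3))
E
```

```text
time_s: 3.07
ee_pos: [0.4216, 0.1967, 0.2087]
tcp_rot: [179.9, -0.0, 99.2]
contact_force: [0.1, -0.0, -1.1]
width: 0.521
grasp_force: 29.8
[0.42117196 0.19655108 0.20767865] [ 1.79961154e+02 -1.04461087e-02  9.91713014e+01] [371.64829954   0.         314.6137295 ] [[0.987, 0.155, 0.041, 0.411], [0.16, -0.958, -0.237, 0.263], [0.003, 0.241, -0.971, 0.36], [0.0, 0.0, 0.0, 1.0]]
[384. 228.] 6239 ztop 0.2167 ((420.4599304199219, 207.4730987548828), (50.92858123779297, 23.429309844970703), 10.341771125793457)
[625. 233.] 275 ztop 0.0812 ((750.9937744140625, 268.16864013671875), (17.989595413208008, 61.21647262573242), 23.536346435546875)
[204. 322.] 462 ztop 0.2894 ((392.2737121582031, 218.53228759765625), (2.1853127479553223, 15.15198802947998), 6.522589683532715)
[426. 322.] 453 ztop 0.2896 ((442.9407958984375, 226.70652770996094), (3.103390693664551, 14.389152526855469), 8.132776260375977)
[315. 354.] 2468 ztop 0.218 ((426.57342529296875, 171.98228454589844), (47.59174346923828, 17.518245697021484), 9.022275924682617)
[470. 362.] 539 ztop 0.2947 ((454.5127258300781, 222.94869995117188), (24.98373031616211, 2.750033378601074), 11.810322761535645)
```

View pics/s2.png

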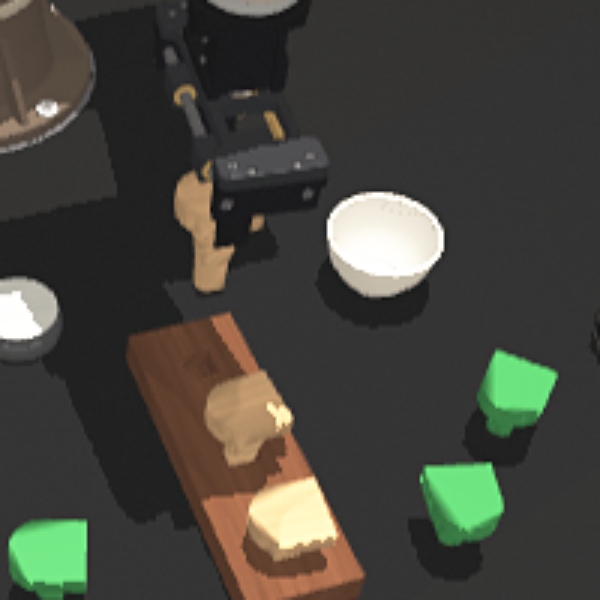

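The heel hangs upright in the grip (about 2° at most) and the other two are in place. Carrying it gently to above the block.

```bash
python3 -m crank '[[-1,-0.3,0,0,0],[-1,-1,0.1,0,0],[-1,-2.2,0.15,0,0],[-1,-4,0.3,0,0],[-1,-6,0.4,0,0],[-1,-8,0.55,0,0],[-1,-10.2,0.7,0,0],[-1,-12.5,0.9,0,0],[-1,-14.8,1.05,0,0],[-1,-17,1.2,0,0]]'
python3 -m crank '[[-1,-2.2,0.15,0,0],[-1,-4.5,0.3,0,0],[-1,-6.8,0.5,0,0],[-1,-9.1,0.65,0,0],[-1,-11.4,0.8,0,0],[-1,-13.6,0.95,0,0],[-1,-15.7,1.1,0,0],[-1,-17.6,1.25,0,0],[-1,-19.3,1.4,0,0],[-1,-20.8,1.5,0,0]]'
python3 -m crank '[[-1,-1.2,0.05,0,0],[-1,-1.9,0.1,0,0],[-1,-2.3,0.15,0,0],[-1,-2.5,0.15,0,0],[-1,-2.5,0.15,0,0],[-1,-2.5,0.15,0,0]]'
python3 - <<'E'
from plant import vision,r;from h import *
f=vision.grab_frame("scene");np.savez("scene3",**f);P=pts(f)
print(r.observe()["ee_pos"],r.observe()["tcp_rot"])
h=cv2.cvtColor(f["image"],cv2.COLOR_BGR2HSV);m=cv2.inRange(h,(8,60,60),(32,200,255))>0
m&=(abs(P[...,0]-.52)<.08)&(abs(P[...,1]+.2)<.08)&(P[...,2]>.1)&(P[...,2]<.24)
Q=P[m]
for a in np.arange(.11,.23,.01):
    s=Q[abs(Q[:,2]-a)<.005]
    if len(s):print(a.round(3),len(s),s[:,:2].min(0).round(3),s[:,:2].max(0).round(3))
print(Q[:,2].min(),Q[:,2].max())
cv2.imwrite("pics/s3.png",cv2.resize(f["image"][100:280,120:300],None,fx=3.3,fy=3.3))
E
```

```text
time_s: 4.0
ee_pos: [0.4602, 0.029, 0.207]
tcp_rot: [-179.9, -0.0, 99.2]
contact_force: [-0.0, 0.1, -1.1]
width: 0.522
grasp_force: 29.8
time_s: 4.83
ee_pos: [0.508, -0.174, 0.2068]
tcp_rot: [-179.9, -0.0, 99.1]
contact_force: [-0.4, 0.5, -1.1]
width: 0.527
grasp_force: 29.8
time_s: 5.33
ee_pos: [0.5136, -0.1962, 0.2076]
tcp_rot: [-180.0, -0.0, 99.2]
contact_force: [-0.1, 0.1, -1.4]
width: 0.526
grasp_force: 29.8
[ 0.51360255 -0.19611109  0.20768929] [ 1.79997857e+02 -1.03352791e-02  9.92090392e+01]
0.12 10 [ 0.503 -0.205] [ 0.524 -0.189]
0.13 33 [ 0.504 -0.207] [ 0.526 -0.188]
0.14 36 [ 0.504 -0.21 ] [ 0.526 -0.188]
0.15 28 [ 0.512 -0.207] [ 0.528 -0.188]
0.16 31 [ 0.511 -0.207] [ 0.528 -0.186]
0.17 18 [ 0.525 -0.206] [ 0.529 -0.185]
0.18 4 [ 0.527 -0.185] [ 0.528 -0.182]
0.19 15 [ 0.53  -0.197] [ 0.547 -0.178]
0.2 46 [ 0.487 -0.219] [ 0.542 -0.169]
0.21 34 [ 0.499 -0.203] [ 0.549 -0.17 ]
0.12156049855510509 0.21482837085965834
```

View pics/s3.png

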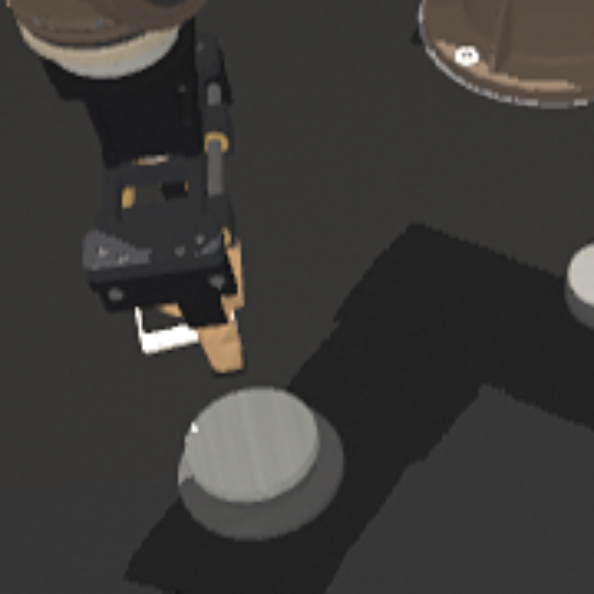

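The heel hangs above the block centre with its foot centred at about (0.515, −0.198) and its bottom at z≈0.12. Contact is expected at TCP z≈0.127. Lowering, slowly at the end.

```bash
python3 -m crank '[[-1,-0.2,0,1,0],[-1,-0.2,0,2.5,0],[-1,-0.2,0,4,0],[-1,-0.2,0,5.5,0],[-1,-0.2,0,6.6,0],[-1,-0.2,0,7.2,0],[-1,-0.2,0,7.5,0],[-1,-0.2,0,7.5,0],[-1,-0.2,0,7.5,0]]'
for i in 1 2; do python3 -m crank '[[-1,0,0,0.1,0],[-1,0,0,0.2,0],[-1,0,0,0.2,0]]'; done
```

```text
time_s: 6.13
ee_pos: [0.5142, -0.1987, 0.1329]
tcp_rot: [180.0, 0.0, 99.2]
contact_force: [-0.1, -1.0, -2.0]
width: 0.527
grasp_force: 29.8
time_s: 6.38
ee_pos: [0.5141, -0.1987, 0.1309]
tcp_rot: [180.0, 0.0, 99.2]
contact_force: [0.5, -0.4, -1.5]
width: 0.526
grasp_force: 29.8
time_s: 6.63
ee_pos: [0.514, -0.1986, 0.1285]
tcp_rot: [-180.0, -0.0, 99.2]
contact_force: [-0.1, 0.6, -2.7]
width: 0.522
grasp_force: 29.8
```

```bash
python3 -m crank '[[-1,0,0,0.05,0],[-1,0,0,0.1,0],[-1,0,0,0.1,0]]'; python3 -m crank '[[-1,0,0,0.05,0],[-1,0,0,0.1,0],[-1,0,0,0.1,0]]'
```

```text
time_s: 6.88
ee_pos: [0.514, -0.1988, 0.1283]
tcp_rot: [180.0, 0.0, 99.2]
contact_force: [-2.2, 0.1, 7.1]
width: 0.524
grasp_force: 29.8
time_s: 7.13
ee_pos: [0.5141, -0.1988, 0.1283]
tcp_rot: [180.0, 0.1, 99.2]
contact_force: [-5.8, 2.3, 18.3]
width: 0.527
grasp_force: 29.8
```

Firm contact at 0.128, as predicted. Backing off the press by 1 mm, then opening slowly.

```bash
python3 -m crank '[[-1,0,0,-0.1,0],[-1,0,0,-0.1,0]]'; python3 -m crank '[[0.04,0,0,0,0],[0.06,0,0,0,0],[0.08,0,0,0,0],[0.12,0,0,0,0],[0.18,0,0,0,0],[0.26,0,0,0,0],[0.36,0,0,0,0],[0.5,0,0,0,0],[0.6,0,0,0,0],[0.6,0,0,0,0]]'
```

```text
time_s: 7.3
ee_pos: [0.5142, -0.1988, 0.1283]
tcp_rot: [180.0, 0.0, 99.2]
contact_force: [-2.1, -0.7, 10.2]
width: 0.526
grasp_force: 29.8
time_s: 8.13
ee_pos: [0.514, -0.1987, 0.1276]
tcp_rot: [180.0, -0.0, 99.2]
contact_force: [0.7, -0.0, -0.3]
width: 0.786
grasp_force: 0.0
```

```bash
python3 -m crank '[[0.6,0,0,-0.5,0],[0.6,0,0,-1.5,0],[0.6,0,0,-3,0],[0.6,0,0,-5,0],[0.6,0,0,-7,0],[0.6,0,0,-9,0],[0.6,0,0,-11,0],[0.6,0,0,-12,0],[0.6,0,0,-12,0],[0.6,0,0,-12,0]]'
python3 -m crank '[[0.6,0,0,0,0],[0.6,0,0,0,0],[0.6,0,0,0,0],[0.6,0,0,0,0]]'; python3 w.py w3 | sed -n 1,4p
python3 - <<'E'
from plant import vision;from h import *
f=vision.grab_frame("scene")
cv2.imwrite("pics/s4.png",cv2.resize(f["image"][80:300,130:450],None,fx=2.4,fy=2.4))
E
```

```text
time_s: 8.97
ee_pos: [0.5139, -0.1986, 0.2478]
tcp_rot: [180.0, 0.0, 99.2]
contact_force: [-0.6, -0.1, -1.1]
width: 0.799
grasp_force: 0.0
time_s: 9.3
ee_pos: [0.5139, -0.1986, 0.2469]
tcp_rot: [-179.9, -0.0, 99.2]
contact_force: [-0.2, -0.6, -0.0]
width: 0.799
grasp_force: 0.0
[ 0.51393392 -0.19864326  0.24703332] [-1.79957948e+02 -3.65072939e-02  9.91768158e+01] [371.64829954   0.         314.6137295 ] [[0.987, 0.155, 0.038, 0.504], [0.16, -0.958, -0.237, -0.133], [-0.001, 0.24, -0.971, 0.399], [0.0, 0.0, 0.0, 1.0]]
[624.  14.] 204 ztop 0.0379 ((888.1521606445312, 157.70556640625), (46.66685485839844, 25.853317260742188), 26.937612533569336)
[24. 47.] 783 ztop 0.0163 ((98.20954895019531, -29.206260681152344), (112.84205627441406, 48.36708068847656), 77.80477142333984)
[578. 118.] 621 ztop 0.0334 ((858.2600708007812, -20.38397979736328), (99.18775177001953, 240.6956024169922), 0.3053811490535736)
```

View pics/s4.png

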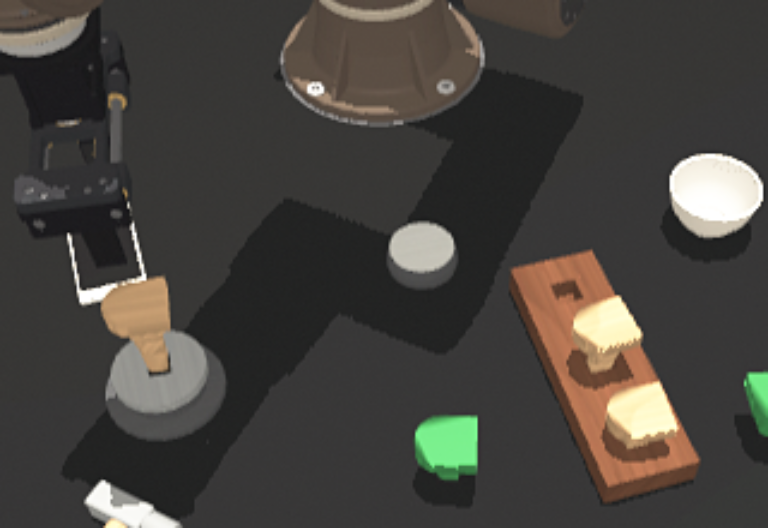

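The heel stands free on the block at (142,320) in this crop, and the other two are undisturbed in the rack. I'm letting another second pass and checking its position and stillness.

```bash
cat > m.py <<'E'
from plant import vision;from h import *
f=vision.grab_frame("scene");P=pts(f)
s=P[(abs(P[...,0]-.515)<.06)&(abs(P[...,1]+.2)<.06)&(P[...,2]>.13)&(P[...,2]<.142)]
t=P[(abs(P[...,0]-.515)<.03)&(abs(P[...,1]+.2)<.03)&(P[...,2]>.046)&(P[...,2]<.06)]
print(cv2.minAreaRect((s[:,:2]*1000).astype(np.float32)),np.percentile(s[:,2],95),"foot",t.min(0),t.max(0))
E
python3 m.py
python3 -m crank '[[0.6,0,0,0,0],[0.6,0,0,0,0],[0.6,0,0,0,0],[0.6,0,0,0,0],[0.6,0,0,0,0],[0.6,0,0,0,0],[0.6,0,0,0,0],[0.6,0,0,0,0],[0.6,0,0,0,0],[0.6,0,0,0,0]]' >/dev/null
python3 -m crank '[[0.6,0,0,0,0],[0.6,0,0,0,0],[0.6,0,0,0,0],[0.6,0,0,0,0],[0.6,0,0,0,0]]' >/dev/null
python3 m.py
```

```text
((515.72021484375, -203.29202270507812), (52.806209564208984, 55.451717376708984), 10.866937637329102) 0.13585481336244504 foot [ 0.50421576 -0.20753873  0.04612124] [ 0.5274089  -0.19025498  0.05939674]
((515.5919189453125, -202.96937561035156), (52.208045959472656, 55.907875061035156), 11.717344284057617) 0.13583418358040406 foot [ 0.50545475 -0.20864855  0.04627454] [ 0.52736515 -0.19024369  0.05927112]
```

Still, with its top at 0.135 and its axis within 2 mm of the block centre.

```bash
python3 -c "from plant import r; print(r.finish_job())"
```

```text
the job is handed in; nothing more can be done
None
```

The tallest heel stands upright on its tip about 2 mm from the block's centre, released and still for well over a second; the other two are still standing in the rack, and the job is handed in (no verdict was returned).

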